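Thread a ceramic lamp stem

ROBOT

A 7-joint arm with a two-finger parallel gripper is mounted at the origin on the work surface. World frame = base frame: x ahead of the robot, y to its left, z up, the work surface at z = 0. Lengths are in m, angles in degrees, forces in N, time in s.
With the tool pointing down it reaches from about 0.425 to 0.875 m from the base axis. Payload 4.7 kg.
Tool frame: the origin (TCP) lies on the centre line of the jaws, within the pads' length; the fingertips stand 11 mm ahead of it and the grasp point (between the pads) lies 8 mm behind it (finger_overhang is the x of the fingertips in the tool frame, in m); x points along the fingers, z is the direction in which the jaws open and shut, and the axes are right-handed (so a half turn about x gives the same grasp; the last joint's range is limited). The gripper opens to 87 mm and grips with 3 to 60 N. Pads are 19 mm wide; open, the fingers measure 117 mm over their backs; the gripper's body (75 mm by 190 mm) begins 51 mm behind the grasp point.
Start: joints at [74.719, 18.392, -4.016, 83.108, 1.295, 78.541, -3.26], TCP at [0.18, -0.625, 0.234] pointing down, gripper open.
Joint ranges: [-163.93, 163.93], [-17.29, 119.83], [-79.2, 71.16], [3.27, 140.29], [-89.18, 269.18], [5.43, 117.66], [-154.24, 154.24]. Speed limits (degrees/s): [147.25, 147.25, 180, 180, 180, 180, 180].

INTERFACE

Orientations are given as [roll, pitch, yaw] about the fixed x, y, z axes, in that order (R = Rz(yaw) Ry(pitch) Rx(roll)).
In Python, from cell import get_obs, read_camera, sign_off, cut_out, finger_overhang gives the robot as it stands.
- The arm moves only by the tool servo_tool, never from a script. Its argument "rows" is one flat list of numbers, 5 for each row, row after row: the shift along the world's x, y, z in mm, then the turn about the world's z in degrees, then the closure, from 0 (fully open) to 1 (shut). A call has 1 to 10 rows; each row is the pose to reach, as a shift and turn from the pose commanded when the call began; what a row does not reach only later rows make up. A row lasts 1/12 s, in which the tool goes at most 41.7 mm and 7.16 degrees, less where a joint would pass 70% of its speed; a pose out of reach is approached as far as the arm can. A call with a gripper value outside its range is refused whole. The fingers move at their own pace and stop on an object; "force" is the grip in N (left out, the last holds). Time passes only in rows, so rows that repeat a pose let the fingers close. It gives the time, the measured TCP pose, the force and the opening at its end, in the units of the state.
- get_obs(): the state, without advancing time (a new reading comes with each control period).
- read_camera(name): name is "side" or "top"; returns a dict with "frame" (384x512x3 uint8, blue, green, red), "range_z" (384x512 float32, m along the optical axis (not along the pixel's ray), 0 where there is no reading), "intrinsics" (3x3 intrinsics, pixels), "k1" (the pictures are not rectified: a ray, as slopes to the right and down, at radius r is drawn at 1 + k1 r^2 times it, then the intrinsics apply), "cam_to_world" (4x4, takes a point from camera to world coordinates). Camera axes: x right, y down, z forward; pixel columns grow to the right and rows downward; lengths in m; the calibration is good to about 2 mm. A picture is of the moment at which its call begins.
- sign_off(): hands the job in, once; it reports no verdict.
Trained networks look in a picture, given as the dict that the camera call returned (one of the last four; its "shot" number tells which), for a name from the list of things; names that differ only in an ending like _2 or _b are one class to them, and where a whole thing is asked for, a point or a joint stands for the part that bears it (a point fixed in the world has none). Each returns a list of dicts, best first, with "score" (0 to 1); they miss things now and then, are a little off and sometimes report something else, mostly with a low value. They report only what shows in the picture. A call takes as long as a camera call. They do not tell look-alikes from the thing itself.
- cut_out(name, picture): "pixels" (384x512 bool, what is visible of it) and "extent" ([centre column, centre row, width, height] in pixels, round what is visible of it).
The state is a dict: "time_s": time; "qpos": joint angles; "joint_velocities": joint speeds; "effort": joint torques, N m; "tool_pos": TCP position; "tool_rot": TCP orientation; "force": force on the tool from outside, world axes, zero at the start; "wrist_torque": the same for the moment, N m; "grip_width": finger opening in m.
Only numpy, scipy, OpenCV 4.12 (cv2) and the standard library are available. Lean on these libraries where they do the work, as an engineer would, in place of code of your own. Each camera call takes 0.05 s, during which the arm holds its last target.

TASK

Build up the stem of the ceramic lamp: over the upright brass tube on the dark wooden lamp foot, thread the tall cream-white spacer first, then the flat ochre-yellow washer, then the small green bushing, each resting flat on the one before. Lower each piece down the tube rather than letting it fall. The bare terracotta rings belong to another job.

Things in the scene. Friction and masses are not known exactly. Their poses are not given: they have to be found in the camera images.
- lamp_foot: Dark turned-wood lamp foot, a round disc 120 mm in diameter and 30 mm high, fixed to the table, with an upright brass tube of 12 mm diameter at its centre. The tube rises 72 mm above the foot's flat top (its end is 102 mm above the table); the last 6 mm taper. Origin: on the tube's axis at the foot's underside, on the table; z up along the tube. The foot's flat top, where the first piece rests, is 30 mm above the origin.
- spacer: Cream-white glazed ceramic spacer, a thick tube, 52 mm outside diameter, 32 mm tall, with a 29 mm hole straight through from top to bottom; rigid ceramic, under 0.2 kg, lying flat on the table at the start. Origin: on the hole's axis at the underside; z up along the hole. A bare terracotta (red-brown) ring of the same size nearby is not to be used.
- washer: Ochre-yellow glazed ceramic washer, a flat ring, 58 mm outside diameter, 14 mm tall, with a 29 mm hole straight through from top to bottom; rigid ceramic, under 0.2 kg, lying flat on the table at the start. Origin: on the hole's axis at the underside; z up along the hole. A bare terracotta ring of the same size nearby is not to be used.
- bushing: Green glazed ceramic bushing, the smallest ring, 42 mm outside diameter, 20 mm tall, with a 29 mm hole straight through from top to bottom; rigid ceramic, under 0.2 kg, lying flat on the table at the start. Origin: on the hole's axis at the underside; z up along the hole. The six small things on the table (these three pieces, the two terracotta rings and a blue jar 48 mm wide and 50 mm tall) stand at least 90 mm apart, centre to centre.
There are look-alikes about, which are no part of the job. Of the things shaped like the bushing, the green one is meant.

How it is judged (in metres and radians):
On the way, in this order (a step that is already met when the one before it is completed fails the run):
1. the spacer is threaded on the tube and rests flat on the foot (horizontal distance between spacer and lamp_foot below 0.012 m and z of spacer in the frame of lamp_foot between 0.025 and 0.035 m and angle between spacer's own z axis and vertical below 0.175 rad), for 0.2 s.
2. the washer is threaded on the tube and rests flat on the spacer (horizontal distance between washer and lamp_foot below 0.012 m and z of washer in the frame of lamp_foot between 0.057 and 0.067 m and angle between washer's own z axis and vertical below 0.175 rad), for 0.2 s.
3. the bushing is threaded on the tube and rests flat on the washer (horizontal distance between bushing and lamp_foot below 0.012 m and z of bushing in the frame of lamp_foot between 0.071 and 0.081 m and angle between bushing's own z axis and vertical below 0.175 rad), for 0.2 s.
At the end, for the whole second after the job is handed in: Spacer, washer and bushing are all on the tube in that order from below, their axes within 12 mm of the tube's, each within 5 mm of its resting height (undersides 30, 62 and 76 mm above the table), tilted less than 10 degrees and at rest (all of step 1 and all of step 2 and all of step 3 and linear speed of each of spacer, washer, bushing below 0.02 m/s); the robot touches nothing.
It fails at once if the spacer is dropped down the tube (faster than 0.8 m/s, a free fall of over 30 mm) (horizontal distance between spacer and lamp_foot below 0.03 m and linear speed of spacer above 0.8 m/s).
It fails at once if the washer is dropped down the tube (faster than 0.8 m/s, a free fall of over 30 mm) (horizontal distance between washer and lamp_foot below 0.03 m and linear speed of washer above 0.8 m/s).
It fails at once if the bushing is dropped down the tube (faster than 0.8 m/s, a free fall of over 30 mm) (horizontal distance between bushing and lamp_foot below 0.03 m and linear speed of bushing above 0.8 m/s).
It also fails if it takes over 64 s, if anything falls off the work surface, if the arm or the gripper's body presses on something with over 40 N, if the wrist force passes 120 N, or if a joint passes its speed limit or range.

## Working session

There is one attempt and no reset: what is moved stays moved. The work goes in short steps, Python scripts to look and compute and a tool call to move; the robot and the scene stay as the last step left them, time stands still between calls to the robot, and variables do not carry over. Pictures are saved under pics/ and viewed, and the job is handed in when it is done.

Besides the shell and the picture viewer there is one more tool, called by a JSON object that holds its "op" and its "data", one argument or row to a line. servo_tool: Moves the arm, as the interface text tells. Its arguments: {"type":"object","properties":{"rows":{"type":"array"},"force":{"type":"number"}},"required":["rows"]}

```bash
ls; mkdir -p pics; cat > h.py <<'E'
import numpy as np, cv2
from cell import *
def world(p,us,vs,z=None):
    K=p["intrinsics"];T=np.array(p["cam_to_world"]);k=p["k1"]
    us=np.asarray(us,float);vs=np.asarray(vs,float)
    n=cv2.undistortPoints(np.stack([us,vs],-1).reshape(-1,1,2),np.array(K),np.array([k,0,0,0.]))[:,0]
    if z is None:
        d=p["range_z"][vs.astype(int),us.astype(int)]
        c=np.c_[n*d[:,None],d]
        return (c@T[:3,:3].T+T[:3,3])[d>0]
    r=np.c_[n,np.ones(len(n))]@T[:3,:3].T
    s=(z-T[2,3])/r[:,2]
    return T[:3,3]+r*s[:,None]
E
python3 - <<'E'
from h import *
o=get_obs();print({k:np.round(v,3) for k,v in o.items()},finger_overhang)
for n in("side","top"):
    p=read_camera(n);cv2.imwrite(f"pics/{n}0.png",p["frame"]);print(n,np.round(p["cam_to_world"],3),p["k1"],p["intrinsics"])
    for m in("lamp_foot","spacer","washer","bushing"):
        for r in cut_out(m,p):
            vs,us=np.nonzero(r["pixels"]);w=world(p,us,vs)
            top=w[w[:,2]>np.percentile(w[:,2],95)-.004] if len(w) else w
            c=p["frame"][r["pixels"]].mean(0).astype(int)
            print(m,round(r["score"],2),np.round(r["extent"]),c,np.round((top.min(0)+top.max(0))/2,4),np.round(np.ptp(top,axis=0),3),len(w))
E
```

```text
pics
{'time_s': np.float64(0.0), 'qpos': array([74.719, 18.44 , -4.014, 83.174,  1.297, 78.543, -3.26 ]), 'joint_velocities': array([ 0.084, -0.004,  0.024, -0.007,  0.01 , -0.004,  0.05 ]), 'effort': array([ 1.0000e-03, -4.9128e+01, -4.0300e-01, -3.1252e+01, -6.4000e-02,
        4.4000e-02,  0.0000e+00]), 'tool_pos': array([ 0.18 , -0.624,  0.232]), 'tool_rot': array([-175.863,   89.889,  110.226]), 'force': array([ 0.243,  0.331, -0.129]), 'wrist_torque': array([ 0.014,  0.066, -0.012]), 'grip_width': np.float64(0.087)} 0.011
side [[ 0.771 -0.377  0.513  0.209]
 [-0.636 -0.488  0.598 -0.485]
 [ 0.025 -0.788 -0.616  0.521]
 [ 0.     0.     0.     1.   ]] -0.0017573146636554195 [[363.66705806   0.         252.50415517]
 [  0.         363.66705806 196.06830456]
 [  0.           0.           1.        ]]
lamp_foot 0.74 [156. 167.  45.  51.] [ 35  65 104] [0.5063 0.2277 0.0792] [0.011 0.01  0.039] 1369
spacer 0.82 [203. 232.  30.  26.] [172 190 198] [ 0.4746 -0.0297  0.0317] [0.051 0.052 0.005] 648
washer 0.97 [305. 340.  38.  42.] [ 14 164 216] [ 0.4745 -0.3125  0.0141] [0.057 0.056 0.
[... 770 characters left out ...]
      ]]
lamp_foot 0.88 [116. 239.  62.  59.] [ 47  77 117] [0.5088 0.2322 0.0685] [0.103 0.103 0.076] 2833
washer 0.71 [391. 250.  28.  30.] [ 78 180 222] [ 0.4753 -0.3099  0.0174] [0.054 0.056 0.006] 533
bushing 0.78 [313. 191.  18.  23.] [102 137  90] [ 0.6003 -0.1633  0.0238] [0.04  0.039 0.007] 242
bushing 0.68 [369. 133.  23.  21.] [146 133 198] [ 0.716  -0.2848  0.0226] [0.04  0.04  0.005] 276
bushing 0.59 [281. 114.  16.  19.] [149  78 135] [ 0.7588 -0.1046  0.0237] [0.042 0.04  0.007] 211
bushing 0.53 [338. 147.  23.  21.] [ 62  62 187] [ 0.6854 -0.2145  0.0231] [0.038 0.04  0.006] 256
bushing 0.47 [291. 151.  24.  25.] [ 68  67 187] [ 0.6814 -0.121   0.0234] [0.04  0.041 0.007] 269
```

```bash
python3 - <<'E'
import cv2
for n in("side","top"):
    i=cv2.imread(f"pics/{n}0.png");cv2.imwrite(f"pics/{n}0b.png",cv2.resize(i,(800,600),interpolation=cv2.INTER_CUBIC))
E
```

```text
(no output)
```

View pics/side0b.png

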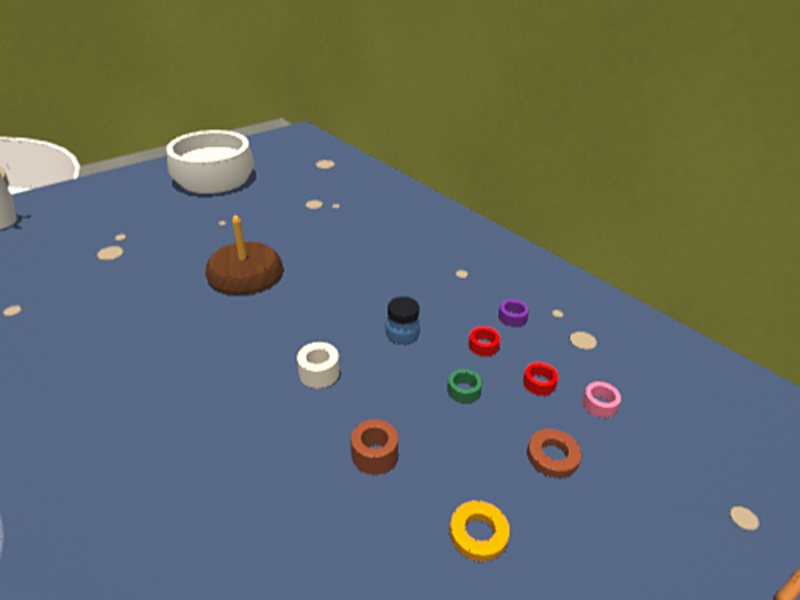

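View pics/top0b.png

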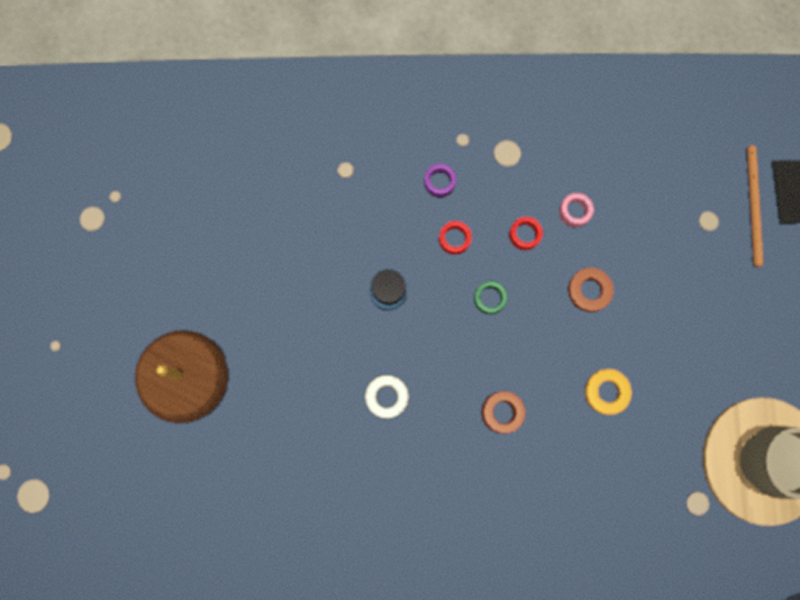

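The side view shows the cream spacer at about (318,364), ochre washer (480,530), green bushing (464,386) and lamp foot (243,267). The top view agrees. Next I'll refine the positions from both views.

```bash
cat >> h.py <<'E'
def ray(p,u,v):
    T=np.array(p["cam_to_world"]);a=world(p,[u],[v],0.0)[0];d=a-T[:3,3];return T[:3,3],d/np.linalg.norm(d)
def tri(r1,r2):
    A=0;b=0
    for o,d in(r1,r2):
        P=np.eye(3)-np.outer(d,d);A=A+P;b=b+P@o
    x=np.linalg.solve(A,b);return x,[np.linalg.norm((np.eye(3)-np.outer(d,d))@(x-o)) for o,d in(r1,r2)]
# top hole rim: fit ellipse to silhouette -> use top-face depth points centroid
def topc(p,mask,h,tol=.004):
    vs,us=np.nonzero(mask);w=world(p,us,vs)
    t=w[w[:,2]>np.percentile(w[:,2],97)-tol]
    A=np.c_[2*t[:,:2],np.ones(len(t))]
    (c,r)=cv2.minEnclosingCircle(t[:,:2].astype(np.float32)*1000)
    return np.array(c)/1000,r,np.median(t[:,2])
E
python3 - <<'E'
from h import *
col={"spacer":lambda f:(f.min(2)>140)&(np.ptp(f,axis=2)<60),
"washer":lambda f:(f[...,2]>170)&(f[...,1]>120)&(f[...,0]<110),
"bushing":lambda f:(f[...,1]>f[...,2]+20)&(f[...,1]>f[...,0]+15),
}
nominal={"spacer":(.475,-.03,.032),"washer":(.475,-.311,.014),"bushing":(.5995,-.165,.02)}
P={n:read_camera(n) for n in("side","top")}
rs={}
for n,p in P.items():
    f=p["frame"].astype(int)
    d=p["range_z"];vs,us=np.nonzero(d>0);W=world(p,us,vs)
    for m,(x,y,h) in nominal.items():
        near=np.hypot(W[:,0]-x,W[:,1]-y)<.045
        near&=(W[:,2]>.008)
        M=np.zeros(d.shape,bool);M[vs[near],us[near]]=1
        c,r,z=topc(p,M,h);print(n,m,"rimcircle",np.round(c,4),round(r,1),"ztop",round(z,4))
        t=np.zeros_like(M)
        k=near&(W[:,2]>z-.004);t[vs[k],us[k]]=1
        cn,_=cv2.findContours(t.astype(np.uint8),cv2.RETR_EXTERNAL,cv2.CHAIN_APPROX_NONE)
        e=cv2.fitEllipse(max(cn,key=len));rs[n,m]=ray(p,*e[0])
    tab=(np.hypot(W[:,0]-.55,W[:,1])<.2);print("table z",np.median(W[tab,2]))
    k=(np.hypot(W[:,0]-.507,W[:,1]-.23)<.03)&(W[:,2]>.045);t=W[k]
    print("tube",k.sum(),np.round(np.median(t,0),4),"max",np.round(t[t[:,2]>.09].mean(0),4),t[:,2].max())
    # tip pixel (highest)
    i=np.argsort(t[:,2])[-4:];rs[n,"tip"]=ray(p,us[k][i].mean(),vs[k][i].mean())
    k=(np.hypot(W[:,0]-.507,W[:,1]-.23)<.08)&(W[:,2]>.026)&(W[:,2]<.04)
    c,r=cv2.minEnclosingCircle(W[k][:,:2].astype(np.float32)*1000);print("foot top",np.round(c,1),round(r,1),np.median(W[k][:,2]))
for m in list(nominal)+["tip"]:
    x,e=tri(rs["side",m],rs["top",m]);print("tri",m,np.round(x,4),np.round(e,4))
o=get_obs()
from scipy.spatial.transform import Rotation as R
print(np.round(R.from_euler("xyz",o["tool_rot"],degrees=True).as_matrix(),3))
E
```

```text
side spacer rimcircle [ 0.4754 -0.0299] 26.2 ztop 0.0319
side washer rimcircle [ 0.4746 -0.3124] 29.2 ztop 0.0142
side bushing rimcircle [ 0.5984 -0.1676] 21.7 ztop 0.02
table z 0.00041458864057647427
tube 114 [0.5053 0.2266 0.0756] max [0.5061 0.2277 0.0966] 0.10274597151114123
foot top [506.3 229.3] 53.7 0.029867821362541402
top spacer rimcircle [ 0.4757 -0.0267] 25.5 ztop 0.0341
top washer rimcircle [ 0.4745 -0.3093] 28.3 ztop 0.0162
top bushing rimcircle [ 0.6007 -0.1635] 20.3 ztop 0.0224
table z 0.001899994437929542
tube 84 [0.5064 0.229  0.087 ] max [0.5071 0.2311 0.0996] 0.10490775798036667
foot top [508.  231.5] 55.6 0.03132850871267567
tri spacer [ 0.4763 -0.0267  0.0266] [0.0003 0.0003]
tri washer [ 0.4758 -0.3115  0.0087] [0.0002 0.0002]
tri bushing [ 0.6018 -0.1645  0.0147] [0. 0.]
tri tip [0.5085 0.2323 0.1006] [0.0003 0.0003]
[[-0.     0.961  0.277]
 [-0.     0.277 -0.961]
 [-1.    -0.     0.   ]]
```

{"op": "servo_tool", "data": {
  "rows": [150,300,-70,0,0,150,300,-70,0,0,150,300,-70,0,0,150,300,-70,0,0,150,300,-70,0,0,150,300,-70,0,0,150,300,-70,0,0,150,300,-70,0,0,150,300,-70,0,0,150,300,-70,0,0],
  "force": 15
}}

```text
time_s: 1.43
tool_pos: [0.3317, -0.321, 0.1633]
tool_rot: [-160.3, 90.0, 126.2]
force: [0.6, -0.3, -0.7]
grip_width: 0.0869
```

{"op": "servo_tool", "data": {
  "rows": [145,293,-70,0,0,145,293,-70,0,0,145,293,-70,0,0,145,293,-70,0,0,145,293,-70,0,0,145,293,-70,0,0,145,293,-70,0,0,145,293,-70,0,0,145,293,-70,0,0,145,293,-70,0,0]
}}

```text
time_s: 2.27
tool_pos: [0.4761, -0.0302, 0.0935]
tool_rot: [163.7, 89.9, 90.0]
force: [0.4, -0.1, 0.0]
grip_width: 0.087
```

{"op": "servo_tool", "data": {
  "rows": [0,1,-30,0,0,0,1,-60,0,0,0,1,-74,0,0,0,1,-74,0,0,0,1,-74,0,1,0,1,-74,0,1,0,1,-74,0,1,0,1,-74,0,1,0,1,-74,0,1,0,1,-74,0,1],
  "force": 15
}}

```text
time_s: 3.1
tool_pos: [0.4756, -0.0307, 0.0202]
tool_rot: [48.8, 89.9, -25.1]
force: [-0.8, 0.9, 0.2]
grip_width: 0.0549
```

{"op": "servo_tool", "data": {
  "rows": [0,0,0,0,1,0,0,0,0,1,0,0,0,0,1,0,0,0,0,1]
}}

```text
time_s: 3.43
tool_pos: [0.4754, -0.0304, 0.0201]
tool_rot: [40.7, 90.0, -33.2]
force: [-1.9, 0.7, 6.5]
grip_width: 0.0503
```

{"op": "servo_tool", "data": {
  "rows": [0,0,15,0,1,0,0,40,0,1,0,0,75,0,1,0,0,110,0,1,0,0,140,0,1,0,0,140,0,1,0,0,140,0,1],
  "force": 20
}}

```text
time_s: 4.02
tool_pos: [0.4762, -0.0309, 0.1609]
tool_rot: [46.9, 89.8, -27.0]
force: [-0.1, -0.3, -2.0]
grip_width: 0.0508
```

```bash
python3 - <<'E'
from h import *
p=read_camera("side");cv2.imwrite("pics/s1.png",cv2.resize(p["frame"][100:350,100:400],(800,667))[:600])
print({k:np.round(v,3) for k,v in get_obs().items()})
vs,us=np.nonzero(p["range_z"]>0);w=world(p,us,vs);f=p["frame"][vs,us].astype(int)
for r in cut_out("spacer",p):
    v,u=np.nonzero(r["pixels"]);x=world(p,u,v);print(r["score"],r["extent"],np.percentile(x,[5,50,95],axis=0))
E
```

```text
{'time_s': np.float64(4.067), 'qpos': array([ 39.121,   1.924, -38.914, 111.437,   1.362,  67.08 , -74.23 ]), 'joint_velocities': array([-0.187,  1.582,  0.132,  1.97 ,  0.072,  0.027,  0.038]), 'effort': array([-6.7000e-02, -2.7133e+01, -7.8500e-01, -3.1485e+01, -6.7000e-02,
       -1.5100e-01,  8.0000e-03]), 'tool_pos': array([ 0.475, -0.031,  0.159]), 'tool_rot': array([ -26.751,   89.954, -100.673]), 'force': array([-0.976,  0.568, -1.696]), 'wrist_torque': array([-0.008, -0.015, -0.005]), 'grip_width': np.float64(0.051)}
0.26 [297.9, 246.3, 20.3, 19.4] [[ 0.57972755 -0.18636404  0.0031716 ]
 [ 0.5968472  -0.16802177  0.01548074]
 [ 0.61455723 -0.15141887  0.0212257 ]]
```

View pics/s1.png

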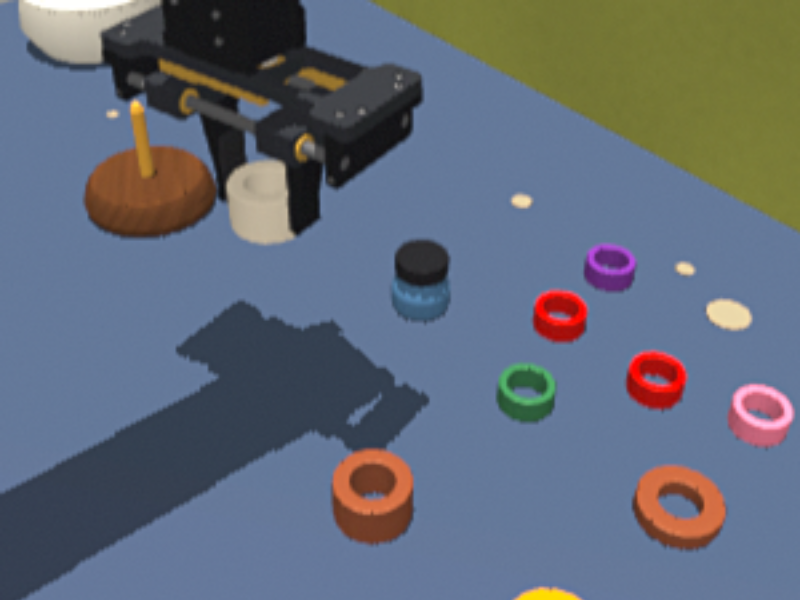

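The side view shows the spacer held upright between the fingers at about (260,205), clear of the table. Next I'll carry it over the tube.

{"op": "servo_tool", "data": {
  "rows": [3,25,0,0,1,8,60,0,0,1,13,100,0,0,1,18,140,0,0,1,23,180,0,0,1,28,220,0,0,1,31,245,0,0,1,33,262,0,0,1,33,262,0,0,1,33,262,0,0,1]
}}

```text
time_s: 4.95
tool_pos: [0.5065, 0.2321, 0.1574]
tool_rot: [-101.5, 89.8, -175.2]
force: [0.1, -1.8, -1.6]
grip_width: 0.0504
```

```bash
cat >> h.py <<'E'
def look(tag,crops):
    o=get_obs();print(np.round(o["tool_pos"],4),np.round(o["force"],1),round(float(o["grip_width"]),4),round(float(o["time_s"]),2),np.round(o["qpos"],0))
    P={}
    ims=[]
    for n,(r,c) in crops.items():
        p=read_camera(n);P[n]=p;i=p["frame"][r[0]:r[1],c[0]:c[1]];ims.append(cv2.resize(i,(400,400),interpolation=cv2.INTER_CUBIC))
    cv2.imwrite(f"pics/{tag}.png",np.hstack(ims));return P
C={"side":((90,210),(100,220)),"top":((170,290),(50,170))}
E
python3 - <<'E'
from h import *
P=look("t1",C)
for n,p in P.items():
    vs,us=np.nonzero(p["range_z"]>0);w=world(p,us,vs);f=p["frame"][vs,us].astype(int)
    k=(np.hypot(w[:,0]-.508,w[:,1]-.231)<.06)&(w[:,2]>.12)&(w[:,2]<.18)&(f.min(1)>100)
    if k.sum()>5: print(n,k.sum(),w[k].min(0),w[k].max(0),w[k].mean(0))
E
```

```text
[0.5065 0.2321 0.1574] [ 0.1 -1.8 -1.6] 0.0504 4.95 [  16.   16.  -50.  101.   13.   69. -111.]
side 354 [0.48058481 0.19601542 0.1377869 ] [0.52292711 0.26252268 0.17679234] [0.49607247 0.22329975 0.15832224]
top 89 [0.48300284 0.21603991 0.1509208 ] [0.53343592 0.2459586  0.17434447] [0.51167511 0.22940878 0.16882349]
```

View pics/t1.png

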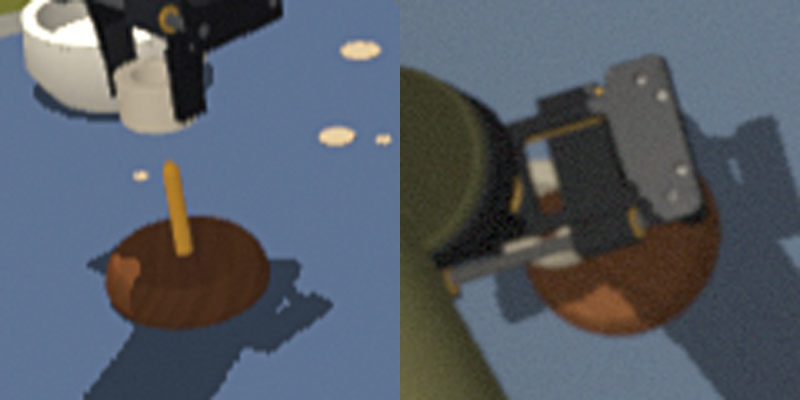

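Spacer hangs directly over the tube tip, seen at (170,165) in the left crop. Lowering.

{"op": "servo_tool", "data": {
  "rows": [1,0,-10,0,1,1,-1,-20,0,1,1,-1,-30,0,1,1,-1,-40,0,1,1,-1,-50,0,1,1,-1,-60,0,1,1,-1,-70,0,1,1,-1,-80,0,1,1,-1,-90,0,1,1,-1,-97,0,1]
}}

```text
time_s: 5.88
tool_pos: [0.5086, 0.2303, 0.0611]
tool_rot: [-87.9, 89.9, -161.8]
force: [-0.0, -0.4, -0.3]
grip_width: 0.0503
```

{"op": "servo_tool", "data": {
  "rows": [0,0,-3,0,1,0,0,-6,0,1,0,0,-8,0,1,0,0,-9,0,1,0,0,-9,0,1]
}}

```text
time_s: 6.3
tool_pos: [0.5093, 0.2305, 0.0537]
tool_rot: [75.8, 90.0, 1.9]
force: [0.0, 0.8, -1.4]
grip_width: 0.0502
```

{"op": "servo_tool", "data": {
  "rows": [0,0,-1,0,1,0,0,-2,0,1,0,0,-2,0,1]
}}

```text
time_s: 6.55
tool_pos: [0.5092, 0.2304, 0.0516]
tool_rot: [31.2, 90.0, -42.7]
force: [-0.6, -0.3, -0.6]
grip_width: 0.0504
```

{"op": "servo_tool", "data": {
  "rows": [0,0,-1,0,1,0,0,-2,0,1,0,0,-2,0,1]
}}

```text
time_s: 6.8
tool_pos: [0.5093, 0.2305, 0.0501]
tool_rot: [24.0, 90.0, -49.9]
force: [-0.7, -1.8, 2.9]
grip_width: 0.0506
```

{"op": "servo_tool", "data": {
  "rows": [0,0,0,0,0.9,0,0,0,0,0.6,0,0,0,0,0.3,0,0,0,0,0,0,0,0,0,0,0,0,0,0,0,0,0,0,0,0]
}}

```text
time_s: 7.38
tool_pos: [0.5091, 0.2304, 0.0494]
tool_rot: [-89.9, 90.0, -163.8]
force: [0.5, -0.7, -0.0]
grip_width: 0.0759
```

{"op": "servo_tool", "data": {
  "rows": [0,0,20,0,0,0,0,50,0,0,0,0,90,0,0,0,0,120,0,0,0,0,120,0,0]
}}

```text
time_s: 7.8
tool_pos: [0.5125, 0.2328, 0.1761]
tool_rot: [91.9, 89.4, 18.0]
force: [0.8, 0.6, 0.6]
grip_width: 0.0866
```

{"op": "servo_tool", "data": {
  "rows": [-17,-300,0,0,0,-17,-300,0,0,0,-17,-300,0,0,0,-17,-300,0,0,0,-17,-300,0,0,0,-17,-300,0,0,0,-17,-300,0,0,0,-17,-300,0,0,0,-17,-300,0,0,0,-17,-300,0,0,0]
}}

```text
time_s: 8.63
tool_pos: [0.4919, -0.0695, 0.1692]
tool_rot: [-165.7, 89.9, 120.3]
force: [-0.1, 0.4, -0.5]
grip_width: 0.0869
```

```bash
cat >> h.py <<'E'
def ringc(P,x,y,zlo,zhi,rad,colf):
    for n,p in P.items():
        vs,us=np.nonzero(p["range_z"]>0);w=world(p,us,vs);f=p["frame"][vs,us].astype(int)
        k=(np.hypot(w[:,0]-x,w[:,1]-y)<rad)&(w[:,2]>zlo)&(w[:,2]<zhi)&colf(f)
        if k.sum()<8: print(n,"few",k.sum());continue
        t=w[k];z=np.percentile(t[:,2],90);t=t[t[:,2]>z-.004]
        c,r=cv2.minEnclosingCircle(t[:,:2].astype(np.float32)*1000)
        A=np.c_[t[:,:2]-t[:,:2].mean(0),np.ones(len(t))];s=np.linalg.lstsq(A,t[:,2],rcond=None)[0]
        print(n,k.sum(),"centre",np.round(c,1),"r",round(r,1),"ztop",round(float(np.median(t[:,2])),4),"tiltdeg",round(float(np.degrees(np.arctan(np.hypot(s[0],s[1])))),1))
cream=lambda f:(f.min(1)>90)&(np.ptp(f,axis=1)<70)
ochre=lambda f:(f[:,2]>f[:,0]+60)&(f[:,1]>f[:,0]+40)
green=lambda f:(f[:,1]>f[:,2]+12)&(f[:,1]>f[:,0]+10)
E
python3 - <<'E'
from h import *
P=look("t2",C)
ringc(P,.508,.231,.035,.08,.05,cream)
E
```

```text
[ 0.4919 -0.0695  0.1692] [-0.1  0.4 -0.5] 0.0869 8.63 [ 43.   4. -39. 108.   3.  68. -71.]
side 360 centre [508.5 227.5] r 26.5 ztop 0.0617 tiltdeg 0.6
top 503 centre [509.9 231.3] r 25.9 ztop 0.0637 tiltdeg 0.1
```

View pics/t2.png

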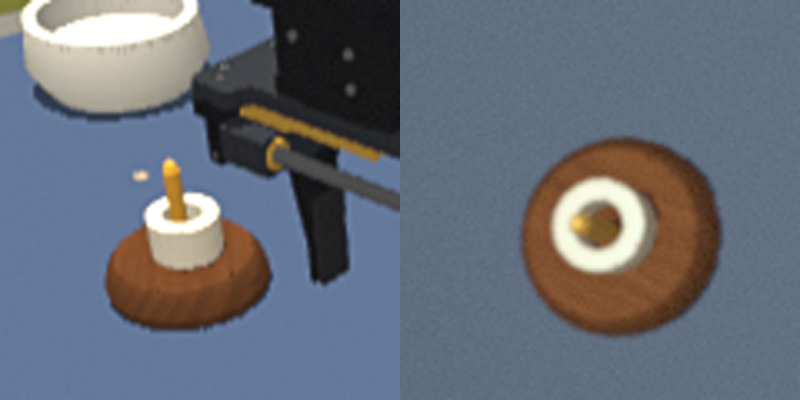

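Both crops show the spacer seated flat on the foot with the tube through it, at about (183,230) on the left. Washer next.

{"op": "servo_tool", "data": {
  "rows": [-17,-241,-40,0,0,-17,-241,-40,0,0,-17,-241,-40,0,0,-17,-241,-40,0,0,-17,-241,-40,0,0,-17,-241,-40,0,0,-17,-241,-40,0,0,-17,-241,-80,0,0,-17,-241,-110,0,0,-17,-241,-110,0,0]
}}

```text
time_s: 9.57
tool_pos: [0.4721, -0.3061, 0.0538]
tool_rot: [-147.3, 89.4, 138.9]
force: [-0.4, 0.5, 0.2]
grip_width: 0.0871
```

{"op": "servo_tool", "data": {
  "rows": [0,0,-15,0,0,0,0,-30,0,0,0,0,-30,0,0,0,0,-30,0,0]
}}

```text
time_s: 9.9
tool_pos: [0.476, -0.3092, 0.0304]
tool_rot: [157.2, 90.0, 83.4]
force: [-0.3, 0.1, 0.5]
grip_width: 0.0865
```

{"op": "servo_tool", "data": {
  "rows": [-1,-1,-10,0,0,-1,-2,-16,0,0,-1,-2,-16,0,0,-1,-2,-16,0,1,-1,-2,-16,0,1,-1,-2,-16,0,1,-1,-2,-16,0,1,-1,-2,-16,0,1,-1,-2,-16,0,1,-1,-2,-16,0,1],
  "force": 20
}}

```text
time_s: 10.73
tool_pos: [0.4742, -0.3126, 0.0138]
tool_rot: [22.5, 90.0, -51.4]
force: [-0.6, 0.1, 0.8]
grip_width: 0.056
```

{"op": "servo_tool", "data": {
  "rows": [0,0,0,0,1,0,0,0,0,1,0,0,0,0,1]
}}

```text
time_s: 10.98
tool_pos: [0.4742, -0.3126, 0.0138]
tool_rot: [7.9, 90.0, -66.0]
force: [-0.6, 0.6, 2.0]
grip_width: 0.0564
```

{"op": "servo_tool", "data": {
  "rows": [0,0,10,0,1,0,0,35,0,1,0,0,70,0,1,0,0,105,0,1,0,0,140,0,1,0,0,140,0,1,0,0,140,0,1]
}}

```text
time_s: 11.57
tool_pos: [0.4757, -0.3135, 0.1567]
tool_rot: [32.5, 89.7, -41.4]
force: [-0.7, 0.1, -1.0]
grip_width: 0.0563
```

```bash
python3 - <<'E'
from h import *
look("t3",{"side":((240,384),(230,374)),"top":((170,290),(320,440))})
E
```

```text
[ 0.4757 -0.3135  0.1567] [-0.7  0.1 -1. ] 0.0563 11.57 [ 56.  13. -29. 100.   7.  68. -49.]
```

View pics/t3.png

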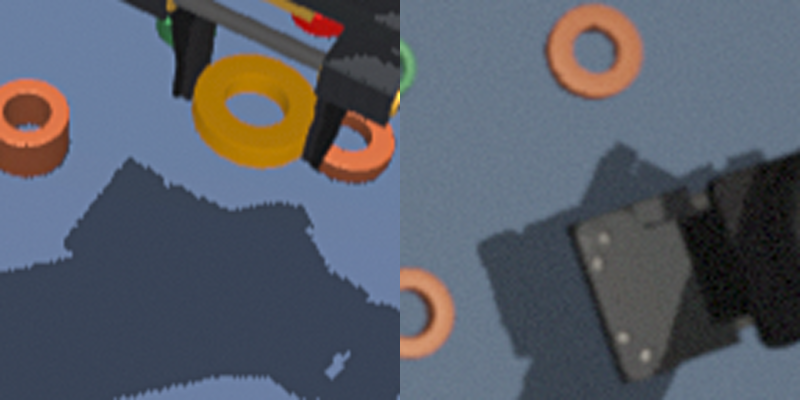

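Washer is held level between the fingers (left crop, about (255,110)). Carrying it.

{"op": "servo_tool", "data": {
  "rows": [1,15,0,0,1,3,45,0,0,1,5,80,0,0,1,7,118,0,0,1,9,156,0,0,1,11,194,0,0,1,14,232,0,0,1,17,268,0,0,1,20,306,0,0,1,22,340,0,0,1]
}}

```text
time_s: 12.5
tool_pos: [0.4943, 0.031, 0.1523]
tool_rot: [-118.4, 89.8, 167.8]
force: [1.9, 0.5, 0.0]
grip_width: 0.0564
```

{"op": "servo_tool", "data": {
  "rows": [2,35,0,0,1,4,70,0,0,1,6,105,0,0,1,8,140,0,0,1,10,170,0,0,1,11,190,0,0,1,12,200,0,0,1,12,203,0,0,1,12,203,0,0,1,12,203,0,0,1]
}}

```text
time_s: 13.33
tool_pos: [0.5079, 0.2288, 0.1529]
tool_rot: [-52.8, 89.9, -126.8]
force: [0.1, -0.1, -0.8]
grip_width: 0.0564
```

```bash
python3 - <<'E'
from h import *
P=look("t4",C)
ringc(P,.508,.231,.11,.2,.06,ochre)
E
```

```text
[0.5079 0.2288 0.1529] [ 0.1 -0.1 -0.8] 0.0564 13.33 [  17.   17.  -51.  101.   14.   69. -112.]
side 256 centre [505.8 228.7] r 30.2 ztop 0.1528 tiltdeg 0.5
top 130 centre [508.9 228.2] r 28.5 ztop 0.1545 tiltdeg 0.4
```

View pics/t4.png

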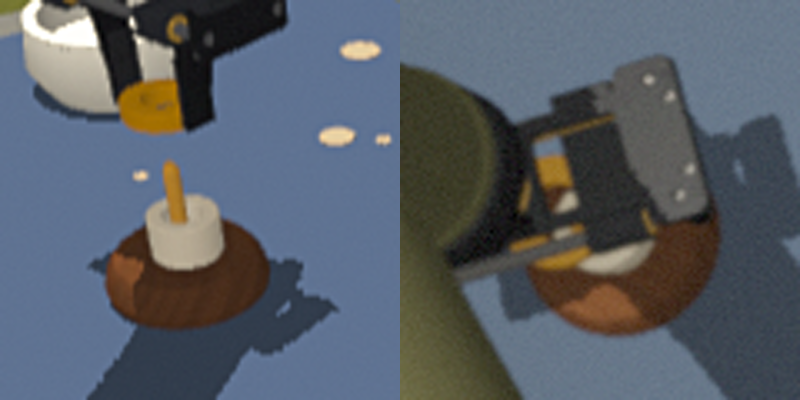

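Washer is level above the tube tip, with top at z = 0.153. Lowering about 77 mm.

{"op": "servo_tool", "data": {
  "rows": [1,1,-8,0,1,1,1,-16,0,1,1,1,-24,0,1,1,1,-32,0,1,1,1,-40,0,1,1,1,-48,0,1,1,1,-56,0,1,1,1,-64,0,1,1,1,-69,0,1,1,1,-71,0,1]
}}

```text
time_s: 14.27
tool_pos: [0.5085, 0.2312, 0.0814]
tool_rot: [-90.0, 89.9, -163.9]
force: [0.1, 0.1, -0.8]
grip_width: 0.0566
```

{"op": "servo_tool", "data": {
  "rows": [0,0,-1,0,1,0,0,-3,0,1,0,0,-4,0,1,0,0,-4,0,1]
}}

```text
time_s: 14.6
tool_pos: [0.5092, 0.2315, 0.0787]
tool_rot: [66.9, 90.0, -7.1]
force: [0.4, -0.1, -1.0]
grip_width: 0.0565
```

Expected contact is at TCP z ≈ 0.0755.

{"op": "servo_tool", "data": {
  "rows": [0,0,-1,0,1,0,0,-2,0,1,0,0,-3,0,1,0,0,-3,0,1]
}}

```text
time_s: 14.93
tool_pos: [0.5092, 0.2315, 0.0758]
tool_rot: [43.7, 90.0, -30.2]
force: [0.1, -0.8, 2.1]
grip_width: 0.0564
```

{"op": "servo_tool", "data": {
  "rows": [0,0,-1,0,1,0,0,-1,0,1]
}}

```text
time_s: 15.1
tool_pos: [0.5093, 0.2315, 0.0758]
tool_rot: [7.9, 90.0, -66.0]
force: [-2.6, -2.9, 8.4]
grip_width: 0.0566
```

Contact is clear, so I'll release and move off.

{"op": "servo_tool", "data": {
  "rows": [0,0,0,0,0.9,0,0,0,0,0.6,0,0,0,0,0.3,0,0,0,0,0,0,0,0,0,0,0,0,0,0,0,0,0,0,0,0]
}}

```text
time_s: 15.68
tool_pos: [0.509, 0.2314, 0.0744]
tool_rot: [-90.6, 90.0, -164.5]
force: [-0.2, 0.9, -0.6]
grip_width: 0.0796
```

{"op": "servo_tool", "data": {
  "rows": [0,0,15,0,0,0,0,45,0,0,0,0,80,0,0,0,0,95,0,0,0,0,95,0,0]
}}

```text
time_s: 16.1
tool_pos: [0.5114, 0.233, 0.1738]
tool_rot: [90.8, 89.6, 16.9]
force: [0.3, 0.5, 0.9]
grip_width: 0.0867
```

{"op": "servo_tool", "data": {
  "rows": [60,-270,0,0,0,60,-270,0,0,0,60,-270,0,0,0,60,-270,0,0,0,60,-270,0,0,0,60,-270,0,0,0,60,-270,0,0,0,60,-270,0,0,0,60,-270,0,0,0,60,-270,0,0,0]
}}

```text
time_s: 16.93
tool_pos: [0.5686, -0.0376, 0.1687]
tool_rot: [-147.0, 89.9, 139.1]
force: [-0.5, 1.2, -1.2]
grip_width: 0.0873
```

```bash
python3 - <<'E'
from h import *
P=look("t5",C)
ringc(P,.508,.231,.05,.1,.05,ochre)
ringc(P,.508,.231,.035,.07,.05,cream)
ringc(P,.6,-.165,.005,.04,.04,green)
E
```

```text
[ 0.5686 -0.0376  0.1687] [-0.5  1.2 -1.2] 0.0873 16.93 [ 38.  16. -43.  98.  11.  71. -81.]
side 347 centre [505.8 228.3] r 6.3 ztop 0.0893 tiltdeg 18.7
top 670 centre [510.6 232.7] r 28.9 ztop 0.0778 tiltdeg 1.0
side 227 centre [508.1 221.6] r 25.8 ztop 0.06 tiltdeg 2.7
top 69 centre [521.7 239.9] r 6.1 ztop 0.0646 tiltdeg 29.4
side 315 centre [ 599.6 -166.9] r 21.1 ztop 0.0202 tiltdeg 0.5
top 46 centre [ 598.8 -179. ] r 12.0 ztop 0.0219 tiltdeg 9.7
```

View pics/t5.png

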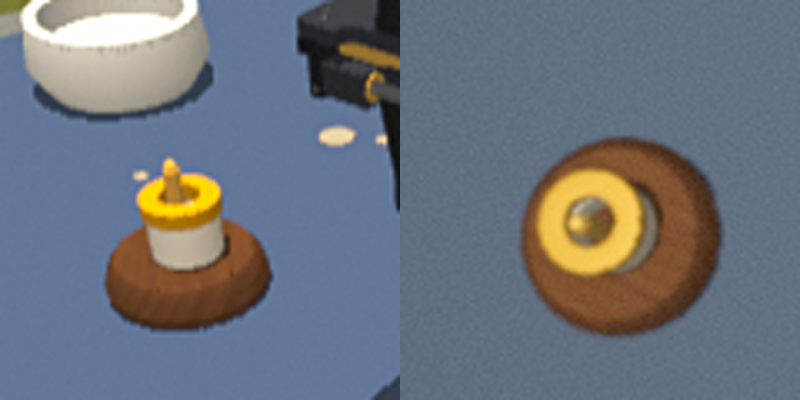

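The washer sits flat on the spacer at about (180,203) in the left crop, with its top at 0.078 in the top view. Bushing next.

{"op": "servo_tool", "data": {
  "rows": [8,-35,0,0,0,18,-75,0,0,0,27,-110,-10,0,0,31,-128,-40,0,0,31,-128,-75,0,0,31,-128,-110,0,0,31,-128,-120,0,0,31,-128,-120,0,0,31,-128,-120,0,0]
}}

```text
time_s: 17.78
tool_pos: [0.6008, -0.165, 0.0505]
tool_rot: [104.4, 90.0, 30.6]
force: [0.5, 0.2, 0.9]
grip_width: 0.0869
```

{"op": "servo_tool", "data": {
  "rows": [-1,0,-15,0,0,-1,0,-30,0,0,-1,0,-35,0,0,-1,0,-35,0,1,-1,0,-35,0,1,-1,0,-35,0,1,-1,0,-35,0,1,-1,0,-35,0,1,-1,0,-35,0,1,-1,0,-35,0,1]
}}

```text
time_s: 18.62
tool_pos: [0.5993, -0.1666, 0.0149]
tool_rot: [32.6, 90.0, -41.4]
force: [-0.3, -0.2, -0.5]
grip_width: 0.0485
```

{"op": "servo_tool", "data": {
  "rows": [0,0,0,0,1,0,0,0,0,1,0,0,0,0,1,0,0,0,0,1]
}}

```text
time_s: 18.95
tool_pos: [0.5992, -0.1666, 0.0147]
tool_rot: [4.1, 90.0, -69.8]
force: [-0.3, 0.1, 1.7]
grip_width: 0.0416
```

{"op": "servo_tool", "data": {
  "rows": [0,0,10,0,1,0,0,35,0,1,0,0,70,0,1,0,0,105,0,1,0,0,138,0,1,0,0,138,0,1,0,0,138,0,1]
}}

```text
time_s: 19.53
tool_pos: [0.6008, -0.1667, 0.1558]
tool_rot: [51.5, 89.7, -22.4]
force: [0.1, -0.8, -1.5]
grip_width: 0.042
```

```bash
python3 - <<'E'
from h import *
P=look("t6",{"side":((150,270),(240,360)),"top":((120,240),(250,370))})
E
```

```text
[ 0.6008 -0.1667  0.1558] [ 0.1 -0.8 -1.5] 0.042 19.53 [ 44.  22. -39.  92.  14.  71. -71.]
```

View pics/t6.png

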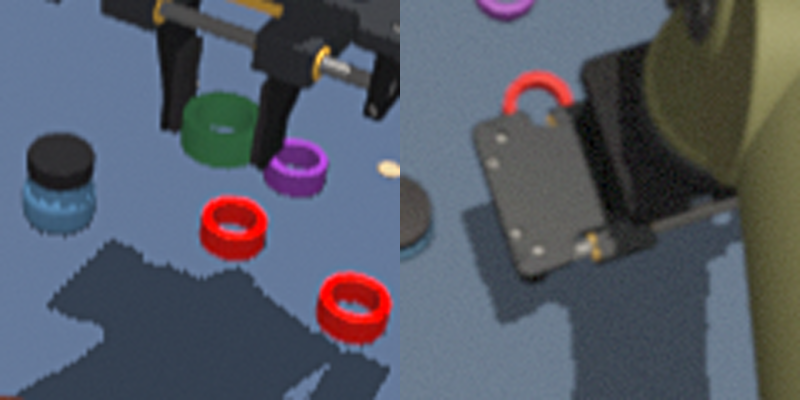

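Bushing is held level between the fingers (left crop, about (222,128)). Carrying it.

{"op": "servo_tool", "data": {
  "rows": [-3,15,0,0,1,-10,45,0,0,1,-18,80,0,0,1,-26,115,0,0,1,-34,150,0,0,1,-42,185,0,0,1,-50,220,0,0,1,-58,255,0,0,1,-66,288,0,0,1,-74,320,0,0,1]
}}

```text
time_s: 20.47
tool_pos: [0.5225, 0.1561, 0.1513]
tool_rot: [-101.8, 89.8, -175.6]
force: [1.1, -0.0, -1.2]
grip_width: 0.0422
```

{"op": "servo_tool", "data": {
  "rows": [-7,32,0,0,1,-13,58,0,0,1,-16,72,0,0,1,-17,77,0,0,1,-17,77,0,0,1,-17,77,0,0,1]
}}

```text
time_s: 20.97
tool_pos: [0.5076, 0.2296, 0.1517]
tool_rot: [-67.4, 89.9, -141.3]
force: [-0.6, -1.5, -0.5]
grip_width: 0.0417
```

```bash
python3 - <<'E'
from h import *
P=look("t7",C)
ringc(P,.508,.231,.11,.2,.06,green)
ringc(P,.508,.231,.05,.1,.05,ochre)
E
```

```text
[0.5076 0.2296 0.1517] [-0.6 -1.5 -0.5] 0.0417 20.97 [  17.   17.  -51.  101.   14.   69. -112.]
side 174 centre [501.7 226.9] r 23.7 ztop 0.1561 tiltdeg 2.9
top 19 centre [510.1 234.9] r 18.4 ztop 0.1586 tiltdeg 7.3
side 338 centre [506.  227.6] r 5.8 ztop 0.0899 tiltdeg 25.7
top 130 centre [509.9 232.3] r 28.3 ztop 0.0776 tiltdeg 0.6
```

View pics/t7.png

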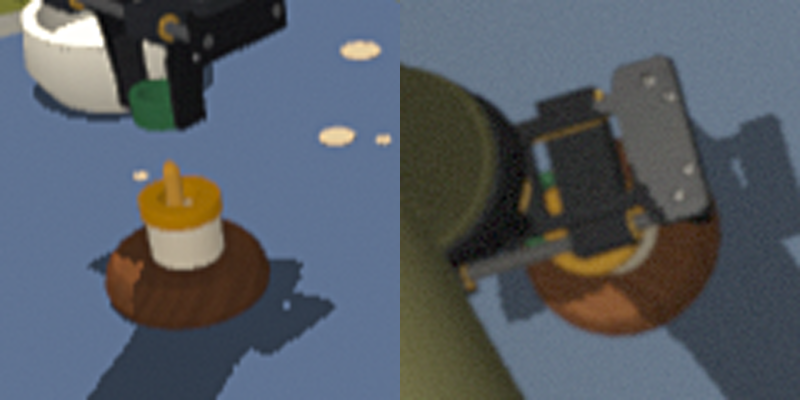

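Bushing is above the tube tip (left crop, about (155,105)); the stack below is intact. Lowering about 61 mm.

{"op": "servo_tool", "data": {
  "rows": [1,1,-8,0,1,1,1,-16,0,1,1,1,-24,0,1,1,1,-32,0,1,1,1,-40,0,1,1,1,-47,0,1,1,1,-53,0,1,1,1,-56,0,1,1,1,-57,0,1,1,1,-57,0,1]
}}

```text
time_s: 21.9
tool_pos: [0.509, 0.2315, 0.0954]
tool_rot: [-98.0, 90.0, -171.9]
force: [-0.1, -0.9, -0.9]
grip_width: 0.0415
```

{"op": "servo_tool", "data": {
  "rows": [0,0,-1,0,1,0,0,-2,0,1,0,0,-2,0,1]
}}

```text
time_s: 22.15
tool_pos: [0.5092, 0.2315, 0.0937]
tool_rot: [62.1, 90.0, -11.8]
force: [0.1, -0.4, -1.3]
grip_width: 0.0416
```

{"op": "servo_tool", "data": {
  "rows": [0,0,-1,0,1,0,0,-2,0,1,0,0,-2,0,1]
}}

```text
time_s: 22.4
tool_pos: [0.5091, 0.2313, 0.0914]
tool_rot: [-57.3, 90.0, -131.2]
force: [-0.2, -0.2, 0.4]
grip_width: 0.0414
```

{"op": "servo_tool", "data": {
  "rows": [0,0,-1,0,1,0,0,-1,0,1]
}}

```text
time_s: 22.57
tool_pos: [0.5092, 0.2315, 0.0907]
tool_rot: [51.2, 90.0, -22.7]
force: [-0.4, 0.1, -0.2]
grip_width: 0.0416
```

{"op": "servo_tool", "data": {
  "rows": [0,0,-1,0,1,0,0,-1,0,1]
}}

```text
time_s: 22.73
tool_pos: [0.5093, 0.2316, 0.0906]
tool_rot: [19.8, 90.0, -54.1]
force: [-2.2, -2.4, 7.1]
grip_width: 0.0419
```

Contact, so I'll release and retreat.

{"op": "servo_tool", "data": {
  "rows": [0,0,0,0,0.9,0,0,0,0,0.6,0,0,0,0,0.3,0,0,0,0,0,0,0,0,0,0,0,0,0,0,0,0,0,0,0,0]
}}

```text
time_s: 23.32
tool_pos: [0.509, 0.2314, 0.0893]
tool_rot: [-89.6, 90.0, -163.5]
force: [-0.2, -0.8, 0.5]
grip_width: 0.0677
```

{"op": "servo_tool", "data": {
  "rows": [0,0,15,0,0,0,0,45,0,0,0,0,80,0,0,0,0,90,0,0,0,0,90,0,0]
}}

```text
time_s: 23.73
tool_pos: [0.511, 0.2326, 0.1829]
tool_rot: [89.8, 89.6, 15.9]
force: [-0.5, 0.5, -0.2]
grip_width: 0.0868
```

{"op": "servo_tool", "data": {
  "rows": [50,-250,0,0,0,50,-250,0,0,0,50,-250,0,0,0,50,-250,0,0,0,50,-250,0,0,0,50,-250,0,0,0,50,-250,0,0,0,50,-250,0,0,0,50,-250,0,0,0,50,-250,0,0,0]
}}

```text
time_s: 24.57
tool_pos: [0.5584, -0.0165, 0.1788]
tool_rot: [-142.6, 89.9, 143.6]
force: [-0.1, 0.7, -0.0]
grip_width: 0.0872
```

```bash
python3 - <<'E'
from h import *
P=look("t8",C)
ringc(P,.508,.231,.08,.12,.05,green)
ringc(P,.508,.231,.05,.085,.05,ochre)
ringc(P,.508,.231,.035,.07,.05,cream)
E
```

```text
[ 0.5584 -0.0165  0.1788] [-0.1  0.7 -0. ] 0.0872 24.57 [ 38.  14. -44.  99.  10.  71. -82.]
side 187 centre [508.7 229.8] r 21.0 ztop 0.0955 tiltdeg 1.7
top 229 centre [510.2 231.6] r 20.1 ztop 0.0976 tiltdeg 0.1
side 202 centre [509.6 230.1] r 29.5 ztop 0.0759 tiltdeg 0.9
top 368 centre [510.5 232.6] r 28.9 ztop 0.0779 tiltdeg 1.0
side 221 centre [508.  221.2] r 25.8 ztop 0.0597 tiltdeg 8.0
top 71 centre [521.8 239.1] r 6.9 ztop 0.0632 tiltdeg 18.6
```

View pics/t8.png

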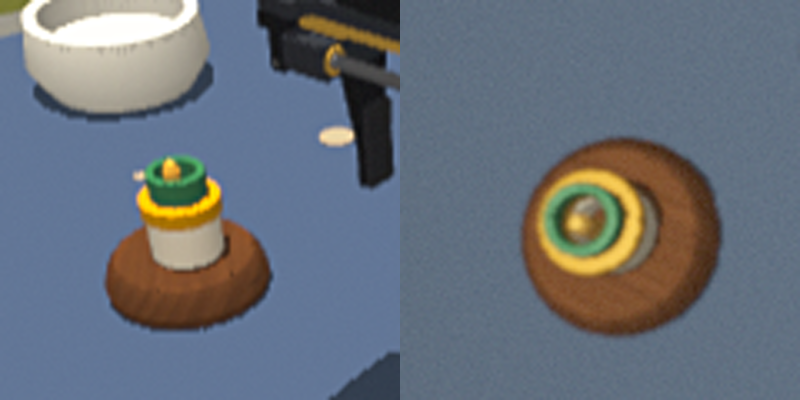

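Both crops show the spacer, washer and bushing stacked in order around the tube, level, with the gripper clear. Tops are at about 62, 77 and 96.5 mm. Handing in.

```bash
python3 -c "
from cell import *
print(sign_off())"
```

```text
the job is handed in; nothing more can be done
None
```

I threaded the cream spacer, then the ochre washer, then the green bushing onto the brass tube. Each was lowered until it touched down before I released it. I handed the job in at about 25 s on the robot's clock, with the gripper empty and clear of the stack. The hand-in gave no verdict.

| Piece | Top height measured (mm) | Expected (mm) | Centre to tube axis (about (0.508, 0.231) m) | Tilt |
|---|---|---|---|---|
| Spacer | 62–64 | 62 | within about 4 mm | under 1° |
| Washer | 76–78 | 76 | within about 3 mm | about 1° |
| Bushing | 96–98 | 96 | within about 2 mm | under 2° |

- **Spacer reading:** this comes from the check before the washer covered it. In the last pictures only its side shows, so the late fit on it (8° to 19° tilt) is not usable, but it looks upright there.
- **Camera disagreement:** throughout, the two cameras differed by about 2 mm in height and 2–4 mm in y, roughly the stated calibration error.
- **Two-view triangulation:** it put the tops of the three rings about 5 mm too low. I relied on the depth readings and on the contact force when setting each piece down. That force was clear for the washer and bushing (7–8 N) but faint for the spacer (about 3 N), whose seating the pictures then confirmed.

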